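# Hold a knee-lift lever level above its service stand

### The arm

A 6-joint arm with a two-finger parallel gripper is mounted at the origin on the work surface. World frame = base frame: x ahead of the robot, y to its left, z up, the work surface at z = 0. Lengths are in mm, angles in rad, forces in N, time in s.
With the tool pointing down it reaches from about 275 to 750 mm from the base axis. Payload 10.2 kg.
Tool frame: the origin (TCP) lies midway between the tips of the shut fingers; the grasp point (between the pads) lies 19 mm behind it; z points along the fingers, y is the line along which they close (so a half turn about z gives the same grasp; the last joint's range is limited). The gripper opens to 85 mm and grips with 20 to 120 N. Pads are 22 mm wide; open, the fingers measure 114 mm over their backs; the gripper's body (76 mm by 85 mm) begins 54 mm behind the grasp point. The pads swing forward as they close: fully open they stand 13 mm farther back than shut.
Start: joints at [1.082, 0.313, 1.498, -0, 1.331, -0.223], TCP at [137.92, 506.566, 208.494] pointing down, gripper open.
Joint ranges: [-2.94, 2.94], [-0.97, 2.17], [0.19, 2.56], [-1.23, 4.37], [0.02, 3.11], [-2.88, 2.88]. Speed limits (rad/s): [2.39, 2.39, 3.01, 3.14, 3.14, 3.14].

### API

Orientations are given as a unit quaternion [w, x, y, z].
In Python, from rig import ctrl gives the robot as it stands.
- The arm moves only by the tool send_rows, never from a script. Its argument "targets" is a list of rows, each an object with "offset": the shift along the world's x, y, z in cm, a list of three; "spin": the turn about the world's z in rad. A call has 1 to 8 rows; each row is the pose to reach, as a shift and turn from the pose commanded when the call began; what a row does not reach only later rows make up. A row lasts 1/12 s, in which the tool goes at most 41.7 mm and 7.16 degrees, less where a joint would pass 70% of its speed; a pose out of reach is approached as far as the arm can. A call with a gripper value outside its range is refused whole. "grip" is the opening, from 0 (shut) to 1 (fully open), set as the call begins (left out, the last holds). The fingers move at their own pace and stop on an object; "squeeze" is the grip in N (left out, the last holds). Time passes only in rows, so rows that repeat a pose let the fingers close. It gives the time, the measured TCP pose, the force, the opening and the grip force at its end, in the units of the state.
- ctrl.sense(): the state, without advancing time (a new reading comes with each control period).
- ctrl.capture(name): name is "side" or "top" or "wrist"; returns (picture, depth): 480x640x3 uint8, red, green, blue; 480x640 float32, mm along the optical axis (not along the pixel's ray), 0 where there is no reading.
- ctrl.calibration(name): a dict with "fx", "fy", "cx", "cy" (pixels), "view" (4x4, takes a point from world to camera coordinates); the wrist camera has in their place "mount" (4x4, takes a point from camera to tool coordinates, whose origin is the TCP and whose axes are the flange's). Camera axes: x right, y down, z forward; pixel columns grow to the right and rows downward; lengths in mm; the calibration is good to about 2 mm. A picture is of the moment at which its call begins: read the wrist's pose just before it. calibration takes no time and is no camera call.
- ctrl.finish_job(): hands the job in; it is judged then, once.
Trained networks look in the newest picture that a camera, given by its name, has taken for a name from the list of things; names that differ only in an ending like _2 or _b are one class to them, and where a whole thing is asked for, a point or a joint stands for the part that bears it (a point fixed in the world has none). Each returns a list of dicts, best first, with "conf" (0 to 1); they miss things now and then, are a little off and sometimes report something else, mostly with a low value. They report only what shows in the picture. A call takes as long as a camera call. They do not tell look-alikes from the thing itself.
- ctrl.search_frame(camera, query): "box" ([left, top, right, bottom] in pixels, round what is visible of it).
- ctrl.place_of(camera, query): "uv" ([column, row] in pixels: a listed point, or the origin of a listed thing).
The state is a dict: "time_s": time; "joints": joint angles; "dq": joint speeds; "tau": joint torques, N m; "eef_pos": TCP position; "ee_rot": TCP orientation; "force": force on the tool from outside, world axes, zero at the start; "wrist_torque": the same for the moment, N m; "grip_width": opening from 0.0 (shut) to 1.0 (fully open); "grip_force": force on a finger pad.
Only numpy, scipy, OpenCV 4.12 (cv2) and the standard library are available. Lean on these libraries where they do the work, as an engineer would, in place of code of your own. Each camera call takes 0.05 s, during which the arm holds its last target. There are 200 camera calls.

### The job

Pick up the sewing machine's knee-lift lever by its balance point and carry it level to the green service stand. Finish while still holding it there, level, still and lined up with the stand, hub above the brass pin and bar above the fork, with the underside of the hub about 6 cm above the top of the pin: do not lower it onto the stand or let go. Do not touch the stand with the lever, and leave the thread, tin, screwdriver and oil bottle where they are.

Things in the scene. Friction and masses are not known exactly. Their poses are not given: they have to be found in the camera images.
- lever: Knee-lift lever, 0.70 kg, 282 long (all mm), lying level on hub and pad. Aluminium bar 12 wide, 20 high, centre line 32 above the underside; dark steel ring hub (44 across, 45 high) at one end, red cap at the other, which points away from the robot within 40 deg. Origin: underside level, below the bar, 120 from the hub axis. x: along the bar, hub (-120) to red end (+143); z up. Balance point: see pad.
- pad (a joint): Place of the knee pad on the bar, in m: 0 = pad middle 160 mm from the hub axis, growing towards the red end to 0.08 = 240 mm. Clamped tight (30 N to slide); leave it. The lever's balance point lies on the bar 73 mm + 0.286 x (this value in mm) from the hub axis, towards the red end: 73 to 96 mm, well to the hub side of mid-length.
- pad_mid (a point): Centre of the top of the knee pad's blue clamp block (30 x 30 mm, top 50 mm above the lever's underside; a black thumb knob 8 mm high stands on it). Under it is a black rubber plate 60 mm along the bar, 70 mm across, 10 mm thick. The pad is 0.2 kg of the lever's mass.
- lever_hub (a point): Centre of the hub's underside, on its axis.
- lever_rest (a point): Point on the bar's underside 110 mm from the hub axis, which belongs over the stand's fork.
- stand: Green service stand, fixed. Base 180 x 75 x 12 mm; near one end a round post 42 high with a brass pin (12 thick, top 67 above the bench); near the other an upright plate with two brass prongs (top 80 above the bench), the fork for the bar. Origin: centre of the base's underside. x: from pin (-55) to fork (+55), which points away from the robot within 40 deg; z up.
- stand_pin (a point): Centre of the top of the brass pin, 67 mm above the bench.
- stand_fork (a point): Centre of the fork's saddle between the prongs, 64 mm above the bench, 110 mm from the pin.
- thread: Bystander: cone of orange thread, 62 mm across, 90 mm high. Origin: centre of its underside.
- tin: Bystander: round steel bobbin tin, 64 mm across, 26 mm high. Origin: centre of its underside.
- driver: Bystander: screwdriver with a yellow handle, lying on the bench along its x, about 200 mm long, under 35 mm high. Origin: about its middle, underside level.
- oil: Bystander: white oil bottle with a red cap, 44 mm across, 110 mm high. Origin: centre of its underside.
There are look-alikes about, which are no part of the job. There is more than one size of the stand; the one meant has the size given above.

How it is judged:
By the outcome, as a careful person would: the job done as asked, in the order asked, and still so for the second after the job is handed in, while the arm keeps its last pose, push and grip.
It also fails if it takes over 42 s, if anything falls off the work surface, if the arm or the gripper's body presses on something with over 40 N, if the wrist force passes 120 N, or if a joint passes its speed limit or range.

## Working session

There is one attempt and no reset: what is moved stays moved. The work goes in short steps, Python scripts to look and compute and a tool call to move; the robot and the scene stay as the last step left them, time stands still between calls to the robot, and variables do not carry over. Pictures are saved under pics/ and viewed, at most 10 in all, crops included, and the job is handed in when it is done.

Besides the shell and the picture viewer there is one more tool, called after "Request:" by a JSON object that holds its "name" and its "arguments", one argument or row to a line. send_rows: Moves the arm, as the interface text tells. Its arguments: {"type":"object","properties":{"targets":{"type":"array"},"grip":{"type":"number"},"squeeze":{"type":"number"}},"required":["targets"]}

```bash
mkdir -p pics; cat > h.py <<'E'
import numpy as np, cv2
from rig import ctrl
def cap(n,f=None):
    p,d=ctrl.capture(n)
    if f: cv2.imwrite('pics/'+f,p[:,:,::-1])
    return p,d
def ray(n,uv,T=None):
    c=ctrl.calibration(n)
    M=np.linalg.inv(np.array(c['view'])) if 'view' in c else T@np.array(c['mount'])
    d=np.array([(uv[0]-c['cx'])/c['fx'],(uv[1]-c['cy'])/c['fy'],1.])
    return M[:3,3],M[:3,:3]@d
def atz(n,uv,z,T=None):
    o,d=ray(n,uv,T); return o+d*(z-o[2])/d[2]
def atd(n,uv,D,T=None):
    o,d=ray(n,uv,T); return o+d*D
def tool():
    from scipy.spatial.transform import Rotation as R
    s=ctrl.sense(); q=s['ee_rot']; T=np.eye(4); T[:3,:3]=R.from_quat([q[1],q[2],q[3],q[0]]).as_matrix(); T[:3,3]=s['eef_pos']; return T
E
python3 - <<'E'
from h import *
np.set_printoptions(precision=1,suppress=True)
print(ctrl.sense())
for n in ('top','side'):
    p,d=cap(n,n+'1.png')
    for q in ('lever','pad_mid','lever_hub','lever_rest','stand_pin','stand_fork','stand','thread','tin','driver','oil'):
        z={'pad_mid':50,'stand_pin':67,'stand_fork':64,'lever_rest':22}.get(q,0)
        for r in ctrl.place_of(n,q)[:3]:
            u=r['uv']; print(n,q,round(r['conf'],2),np.array(u),atz(n,u,z))
E
```

```text
{'time_s': 0.0, 'joints': array([ 1.1,  0.3,  1.5,  0. ,  1.3, -0.2]), 'dq': array([-0., -0.,  0., -0.,  0., -0.]), 'tau': array([  0. , -41.2, -26. ,  -0. ,   0. ,  -0. ]), 'eef_pos': array([137.8, 506.3, 208. ]), 'ee_rot': array([-0. ,  0.1,  1. , -0. ]), 'force': array([-0.3, -0.6,  0.9]), 'wrist_torque': array([ 0. , -0. ,  0.1]), 'grip_force': 0.0, 'grip_width': 1.0011284200239465}
top lever 0.84 [216.7 226.8] [560.3 264.1   0. ]
top pad_mid 0.84 [198.2 185.1] [647.5 311.2  50. ]
top lever_hub 0.59 [324.9 243.5] [542.5  -5.1   0. ]
top lever_hub 0.55 [229.9 269. ] [458.7 218.5   0. ]
top lever_rest 0.72 [212.5 227.6] [552.3 269.2  22. ]
top stand_pin 0.88 [428.7 286.7] [ 448.8 -251.1   67. ]
top stand_pin 0.78 [518.  410.7] [ 194.4 -458.6   67. ]
top stand_pin 0.74 [430.3 196.2] [ 664.7 -244.2   67. ]
top stand_fork 0.96 [411.7 239.4] [ 556.7 -206.7   64. ]
top stand_fork 0.93 [418.6 169.5] [ 729.9 -213.5   64. ]
top stand_fork 0.79 [505.7 341.7] [ 340.8 -429.8   64. ]
top stand 0.94 [498.  371.8] [ 274.3 -434.1    0. ]
top stand 0.94 [421.3 190.8] [ 698.5 -233.     0. ]
top thr
[... 544 characters left out ...]
.9 -433.6   67. ]
side stand_pin 0.6 [297.7 324.3] [ 447.7 -249.4   67. ]
side stand_fork 0.9 [348. 305.] [ 552.6 -204.7   64. ]
side stand_fork 0.75 [244.9 394. ] [ 344.6 -395.    64. ]
side stand_fork 0.73 [441.3 306.1] [ 733.2 -233.5   64. ]
side stand 0.83 [424.7 328.8] [ 711.3 -224.9    0. ]
side stand 0.71 [201.5 446.8] [ 272.5 -433.2    0. ]
side stand 0.62 [319.9 335.5] [ 496.9 -214.     0. ]
side thread 0.97 [327.9 273.1] [551.2  -9.    0. ]
side tin 0.57 [389.1 262.2] [707.2  15.1   0. ]
side tin 0.17 [273.1 225.8] [444.  224.8   0. ]
side driver 0.67 [287.  178.5] [515.4 516.5   0. ]
side oil 0.67 [431.2 454. ] [ 622.9 -499.     0. ]
side oil 0.61 [389.8 263.4] [707.4  10.    0. ]
```

View pics/top1.png

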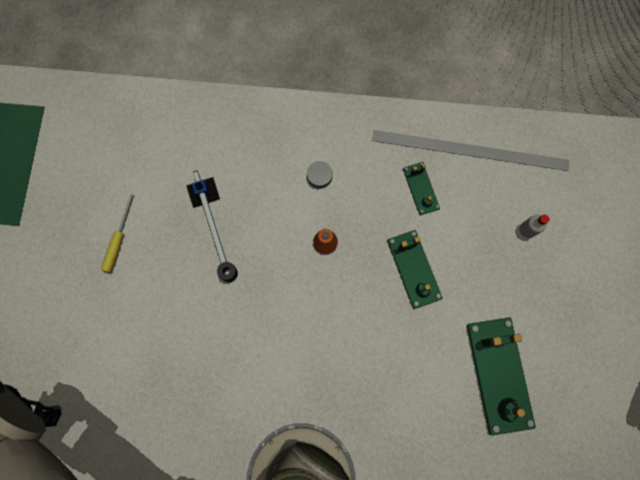

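```bash
python3 - <<'E'
import cv2
t=cv2.imread('pics/top1.png');s=cv2.imread('pics/side1.png')
a=cv2.resize(t[150:430,380:560],None,fx=2.1,fy=2.1,interpolation=2)
b=cv2.resize(t[150:310,160:260],None,fx=3.68,fy=3.675,interpolation=2)
cv2.imwrite('pics/crop1.png',cv2.hconcat([a,b]))
E
```

```text
(no output)
```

View pics/crop1.png

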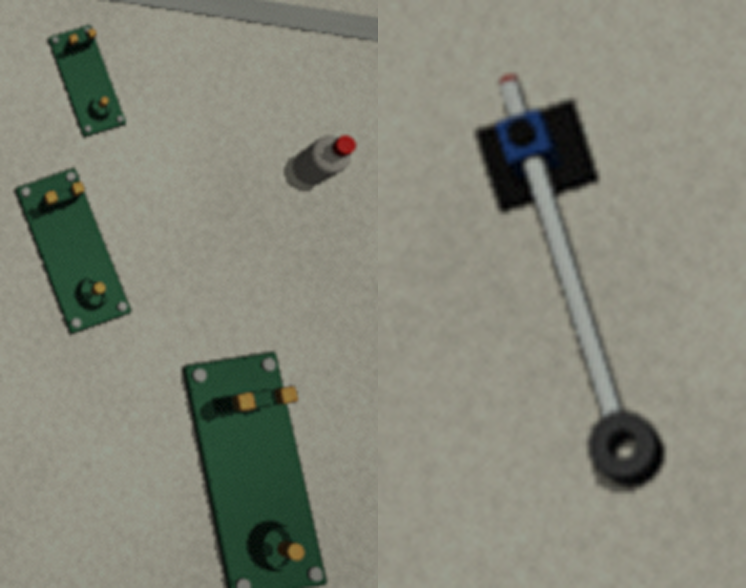

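View pics/side1.png

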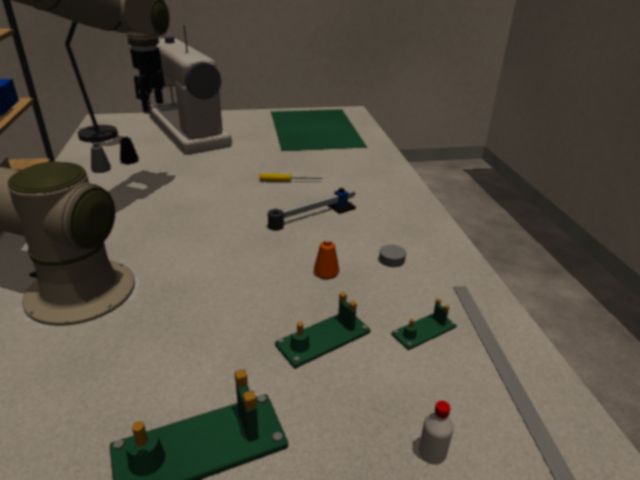

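The stands are the small one (421,190), the middle one (414,268) and the large one (502,375). Their pin-to-fork distances measure about 71, 115 and 150 mm. The middle one fits 110 mm, and its base is about 177 mm long; the crop confirms this. The lever runs from its hub at (228,271) to the pad at (203,190) and the red end at (196,172).

```bash
python3 - <<'E'
from h import *
np.set_printoptions(precision=3,suppress=True)
T=tool();print(T); print(ctrl.calibration('wrist'))
y=T[:2,1];a=np.arctan2(y[1],y[0]);w=0.464+np.pi/2
print([ (w-a+np.pi/2)%np.pi-np.pi/2 ])
c=np.linalg.inv(T)  # image centre at z=30
print(atz('wrist',(320,240),30,T))
E
```

```text
[[ -0.965   0.263   0.    137.936]
 [  0.263   0.965   0.    506.581]
 [ -0.      0.     -1.    208.509]
 [  0.      0.      0.      1.   ]]
{'fx': 359.5547714606559, 'fy': 359.5547714606559, 'cx': 316.22001821458446, 'cy': 245.54696029076243, 'mount': array([[  -0.001,   -0.946,   -0.324,   83.546],
       [   1.   ,   -0.001,   -0.   ,   -0.989],
       [  -0.   ,   -0.324,    0.946, -165.391],
       [   0.   ,    0.   ,    0.   ,    1.   ]])}
[np.float64(0.7297830355006045)]
[166.097 501.823  30.   ]
```

Request:
{"name": "send_rows", "arguments": {
  "targets": [
    {"offset": [4.2, -2.7, 0], "spin": 0.08},
    {"offset": [8, -5.5, 0], "spin": 0.16},
    {"offset": [12, -8.2, 0], "spin": 0.24},
    {"offset": [16, -11, 0], "spin": 0.33},
    {"offset": [20, -13.7, 0], "spin": 0.42},
    {"offset": [23.5, -16.2, 0], "spin": 0.51},
    {"offset": [27, -18.6, 0], "spin": 0.6},
    {"offset": [30, -20.8, 0], "spin": 0.68}
  ],
  "grip": 1
}}

```text
time_s: 1.87
eef_pos: [413.6, 315.5, 208.7]
ee_rot: [0.0, -0.208, 0.978, 0.0]
force: [0.1, 1.8, 1.4]
grip_width: 1.004
grip_force: 0.0
```

Request:
{"name": "send_rows", "arguments": {
  "targets": [
    {"offset": [3.3, -2.3, 0], "spin": 0.05},
    {"offset": [7, -5, 0], "spin": 0.05},
    {"offset": [7, -5, 0], "spin": 0.05},
    {"offset": [7, -5, 0], "spin": 0.05}
  ]
}}

```text
time_s: 2.2
eef_pos: [483.4, 265.5, 208.0]
ee_rot: [-0.0, -0.228, 0.974, -0.0]
force: [0.3, -0.3, 0.1]
grip_width: 0.999
grip_force: 0.0
```

```bash
cat > w.py <<'E'
from h import *
import sys
np.set_printoptions(precision=1,suppress=True)
T=tool();s=ctrl.sense();print(s['time_s'],s['joints'],T[:3,3],np.arctan2(T[1,0],T[0,0]),s['dq'])
p,d=cap('wrist',sys.argv[1])
for q,z in (('pad_mid',50),('lever_hub',0),('lever_rest',22),('stand_pin',67),('stand_fork',64)):
    if len(sys.argv)>2 and not q.startswith(sys.argv[2]) and q!='pad_mid': continue
    for r in ctrl.place_of('wrist',q)[:3]:
        u=r['uv'];print(q,round(r['conf'],2),np.array(u),atz('wrist',u,z,T),atd('wrist',u,d[min(479,int(u[1])),min(639,int(u[0]))],T))
E
python3 w.py w1.png lever
```

```text
2.2 [ 0.3  0.4  1.4 -0.   1.4 -1.7] [483.4 265.5 208. ] -2.68085115961481 [ 0.1 -0.   0.   0.   0.   0. ]
pad_mid 0.96 [286.1 369. ] [647.9 309.8  50. ] [641.9 307.8  58.1]
lever_hub 0.82 [288.6 157.1] [450.4 217.1   0. ] [450.4 217.1   0.4]
lever_rest 0.79 [285.4 266.6] [551.5 262.1  22. ] [542.8 260.   43.5]
lever_rest 0.71 [ 34.1 290.4] [697.   30.7  22. ] [692.9  33.5  27. ]
```

View pics/w1.png

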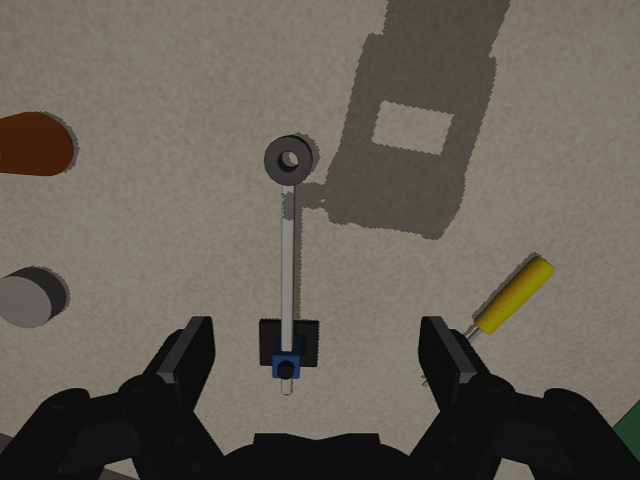

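The wrist view shows the hub at (288,160), the pad block at (286,365) and the red end at (287,393). I'll fit the axis and the pad position from the depth.

```bash
cat > cloud.py <<'E'
from h import *
def cloud(n,T=None):
    p,d=cap(n); c=ctrl.calibration(n)
    v,u=np.mgrid[:480,:640]
    M=np.linalg.inv(np.array(c['view'])) if 'view' in c else T@np.array(c['mount'])
    P=np.stack([(u-c['cx'])/c['fx']*d,(v-c['cy'])/c['fy']*d,d],-1)@M[:3,:3].T+M[:3,3]
    P[d==0]=np.nan
    return p,P
E
python3 - <<'E'
from cloud import *
np.set_printoptions(precision=1,suppress=True)
T=tool();p,P=cloud('wrist',T)
h=np.array([450.4,217.1])
q=P[130:400,240:340].reshape(-1,3);C=p[130:400,240:340].reshape(-1,3).astype(int)
print('bench',np.nanmedian(P[200:300,120:200,2]))
hub=q[(np.linalg.norm(q[:,:2]-h,axis=1)<40)&(q[:,2]>40)]
c,r=cv2.minEnclosingCircle(hub[:,:2].astype(np.float32));print('hub',c,r,np.median(hub[:,2]))
h=np.array(c)
r_=np.linalg.norm(q[:,:2]-h,axis=1)
bar=q[(r_>35)&(r_<160)&(q[:,2]>36)&(q[:,2]<47)]
l=cv2.fitLine(bar[:,:2].astype(np.float32),cv2.DIST_HUBER,0,.01,.01).ravel();x=l[:2]*np.sign(l[0]);print('bar',x,np.arctan2(x[1],x[0]),l[2:],np.median(bar[:,2]),len(bar))
n=np.array([-x[1],x[0]]);print('hub off line',(h-l[2:])@n)
al=(q[:,:2]-h)@x
b=(C[:,2]>C[:,0]*1.4)&(C[:,2]>50)&(q[:,2]>46)&(q[:,2]<55);print('block',np.nanmin(al[b]),np.nanmax(al[b]),b.sum(),np.median(q[b,2]))
k=(q[:,2]>55);print('knob',al[k].min(),al[k].max(),np.median(q[k,2]),k.sum())
k=(q[:,2]>2)&(q[:,2]<14)&(C.max(1)<60)&(al>100);print('plate',np.percentile(al[k],[1,99]))
print('end',np.nanmax(al[(q[:,2]>30)]))
E
```

```text
bench 0.026872293302915295
hub (457.81451416015625, 222.43045043945312) 30.828214645385742 44.691817290435864
bar [0.9 0.4] 0.42659947 [542.9 261.7] 41.83132849957954 1414
hub off line -0.6001875872698292
block 191.3069915224404 221.41561165411275 353 49.87912916557292
knob 197.1716832096706 216.56924134334608 57.93105364062336 224
plate [176.5 235.3]
end 253.5709294285835
```

Request:
{"name": "send_rows", "arguments": {
  "targets": [
    {"offset": [2.4, -0.5, -3], "spin": -0.034},
    {"offset": [4.71, -0.97, -6], "spin": -0.034},
    {"offset": [4.71, -0.97, -9.5], "spin": -0.034},
    {"offset": [4.71, -0.97, -13], "spin": -0.034},
    {"offset": [4.71, -0.97, -16.5], "spin": -0.034},
    {"offset": [4.71, -0.97, -18.5], "spin": -0.034},
    {"offset": [4.71, -0.97, -19.5], "spin": -0.034},
    {"offset": [4.71, -0.97, -19.5], "spin": -0.034}
  ],
  "grip": 1
}}

```text
time_s: 3.12
eef_pos: [527.7, 257.7, 11.9]
ee_rot: [-0.002, -0.214, 0.977, -0.0]
force: [-0.1, 0.4, 0.1]
grip_width: 1.003
grip_force: 0.0
```

Request:
{"name": "send_rows", "arguments": {
  "targets": [
    {"offset": [0, 0, 0], "spin": 0},
    {"offset": [0, 0, 0], "spin": 0},
    {"offset": [0, 0, 0], "spin": 0},
    {"offset": [0, 0, 0], "spin": 0},
    {"offset": [0, 0, 0], "spin": 0},
    {"offset": [0, 0, 0], "spin": 0},
    {"offset": [0, 0, 0], "spin": 0},
    {"offset": [0, 0, 0], "spin": 0}
  ],
  "grip": 0,
  "squeeze": 70
}}

```text
time_s: 3.78
eef_pos: [529.8, 256.9, 14.1]
ee_rot: [0.001, -0.213, 0.977, -0.0]
force: [1.3, -4.0, 4.6]
grip_width: 0.103
grip_force: 68.6
```

Request:
{"name": "send_rows", "arguments": {
  "targets": [
    {"offset": [0, 0, 0.5], "spin": 0},
    {"offset": [0, 0, 1.2], "spin": 0},
    {"offset": [0, 0, 2], "spin": 0},
    {"offset": [0, 0, 3], "spin": 0},
    {"offset": [0, 0, 3], "spin": 0},
    {"offset": [0, 0, 3], "spin": 0},
    {"offset": [0, 0, 3], "spin": 0}
  ],
  "squeeze": 90
}}

```text
time_s: 4.37
eef_pos: [528.8, 257.3, 43.3]
ee_rot: [-0.0, -0.213, 0.977, 0.0]
force: [-0.7, -0.5, -7.3]
grip_width: 0.099
grip_force: 88.2
```

```bash
cat > chk.py <<'E'
# lever pose as held, from the wrist depth: hub axis, direction, tilt and gripped point
from cloud import *
np.set_printoptions(precision=2,suppress=True)
T=tool();s=ctrl.sense();print(s['time_s'],'tcp',T[:3,3],'F',s['force'],'M',s['wrist_torque'],s['grip_width'],s['grip_force'],'yaw',np.arctan2(-T[1,0],-T[0,0]))
p,P=cloud('wrist',T);cv2.imwrite('pics/chk.png',p[:,:,::-1])
th=np.arctan2(-T[1,0],-T[0,0]);x=np.array([np.cos(th),np.sin(th)]);n=np.array([-x[1],x[0]])
z0=T[2,3]+19
al=(P[...,:2]-T[:2,3])@x;la=(P[...,:2]-T[:2,3])@n;z=P[...,2]
m=(abs(la)<40)&(al>-140)&(al<-15)&(z>z0-4-45*0)&(z<z0+40)
end=al[m].min();h=-(end+22)
b=m&(al>end+50)&(z>z0+4)
k=np.polyfit(al[b],z[b],1);j=np.polyfit(al[b],la[b],1)
hub=m&(al<end+40)
zt=np.median(z[m&(al<end+30)])
print('hub axis',h,'behind grip; bar slope',k[0],'top z at grip',k[1],'yaw off',j[0],'lat',j[1],'hub top z',zt,b.sum())
print('hub xy',T[:2,3]-h*x+n*(j[0]*-h+j[1]), 'hub end min/max lat',la[hub].min(),la[hub].max())
B=(p[...,2].astype(int)>p[...,0]*1.4)&(p[...,2]>50)&(abs(la)<25)&(al>60)&(al<180)
if B.any(): print('block',al[B].min(),al[B].max(),'z',np.median(z[B]))
E
python3 chk.py
```

```text
4.3667 tcp [528.85 257.29  43.27] F [-0.66 -0.55 -7.28] M [-0.06  0.07 -0.02] 0.09856644068800623 88.15242833923548 yaw 0.4302279500712321
hub axis 88.63419525594529 behind grip; bar slope -0.0037046023455682303 top z at grip 70.8759459036687 yaw off -0.002567179994997154 lat -0.7112070428374873 hub top z 74.31989576002599 3127
hub xy [448.49 219.88] hub end min/max lat -22.42582694407353 21.236774333090402
```

View pics/chk.png

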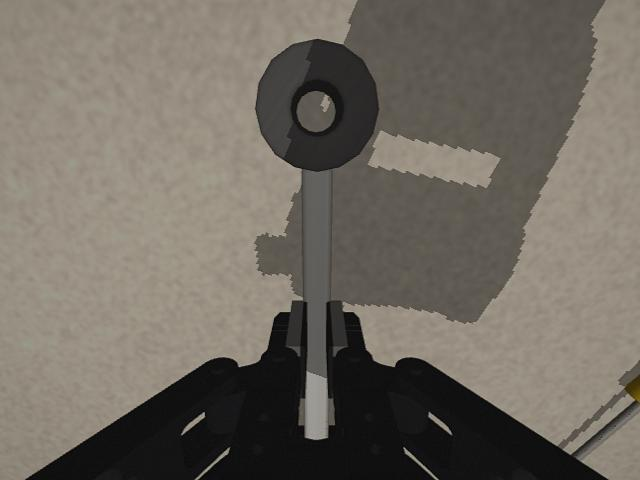

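Request:
{"name": "send_rows", "arguments": {
  "targets": [
    {"offset": [0, 0, 1.5], "spin": 0},
    {"offset": [0, 0, 4], "spin": 0},
    {"offset": [0, 0, 7], "spin": 0},
    {"offset": [0, -0.5, 10], "spin": 0},
    {"offset": [0, -2, 13], "spin": 0},
    {"offset": [0, -4.5, 15.5], "spin": 0},
    {"offset": [0, -7.5, 17], "spin": 0},
    {"offset": [0, -10.5, 17.5], "spin": 0}
  ]
}}

```text
time_s: 5.08
eef_pos: [529.7, 151.5, 221.0]
ee_rot: [0.002, -0.214, 0.977, -0.0]
force: [1.5, -0.4, -7.1]
grip_width: 0.097
grip_force: 88.8
```

Request:
{"name": "send_rows", "arguments": {
  "targets": [
    {"offset": [0, -3, 0], "spin": 0},
    {"offset": [0, -6, 0], "spin": -0.01},
    {"offset": [0, -9, 0], "spin": -0.02},
    {"offset": [0, -12, 0], "spin": -0.03},
    {"offset": [0, -15, 0], "spin": -0.03},
    {"offset": [0, -17.5, 0], "spin": -0.03},
    {"offset": [0, -19, 0], "spin": -0.03},
    {"offset": [0, -19.5, 0], "spin": -0.03}
  ]
}}

```text
time_s: 5.75
eef_pos: [528.8, -44.9, 217.9]
ee_rot: [-0.001, -0.198, 0.98, -0.0]
force: [-0.3, 0.2, -6.9]
grip_width: 0.092
grip_force: 88.8
```

Request:
{"name": "send_rows", "arguments": {
  "targets": [
    {"offset": [0, 0, 0], "spin": 0},
    {"offset": [0, 0, 0], "spin": 0},
    {"offset": [0, 0, 0], "spin": 0}
  ]
}}

```text
time_s: 6.0
eef_pos: [529.1, -41.6, 218.4]
ee_rot: [-0.0, -0.199, 0.98, 0.0]
force: [0.2, -0.5, -6.9]
grip_width: 0.093
grip_force: 88.8
```

```bash
python3 chk.py; python3 w.py w2.png stand
python3 - <<'E'
from cloud import *
np.set_printoptions(precision=1,suppress=True)
# brass + green from depth, wrist and top
for n in ('wrist','top'):
    T=tool() if n=='wrist' else None
    p,P=cloud(n,T);c=p.astype(int)
    reg=(abs(P[...,0]-510)<110)&(abs(P[...,1]+225)<75)
    br=reg&(P[...,2]>50)&(P[...,2]<95)
    for nm,m in (('brass pin',br&(P[...,0]<490)&(P[...,2]>60)),('prongs',br&(P[...,0]>510)&(P[...,2]>72))):
        if m.sum()>3:
            q=P[m]; print(n,nm,m.sum(),np.median(q,0),cv2.minAreaRect(q[:,:2].astype(np.float32)),np.percentile(q[:,2],[5,50,95]))
    g=reg&(P[...,2]>6)&(P[...,2]<18)
    print(n,'base',g.sum(),cv2.minAreaRect(P[g][:,:2].astype(np.float32)),np.median(P[g][:,2]))
E
```

```text
6.0 tcp [529.08 -41.64 218.35] F [ 0.16 -0.49 -6.9 ] M [0.01 0.   0.01] 0.09251191609596747 88.84288572706282 yaw 0.4013026359031778
hub axis 88.44917216711063 behind grip; bar slope -0.0032866821134398937 top z at grip 245.92810690569425 yaw off -0.002810716308272684 lat -0.7306209788835063 hub top z 249.19906358047064 3124
hub xy [447.84 -76.63] hub end min/max lat -22.11094659640474 21.270877104702382
6.05 [-0.3  0.3  1.5  0.   1.4 -2.3] [529.1 -41.6 218.4] -2.7400919238932695 [ 0. -0. -0. -0. -0. -0.]
stand_pin 0.93 [110.3  28.8] [ 451.  -248.1   67. ] [ 451.  -248.6   66. ]
stand_pin 0.57 [ 74.  261.8] [ 656.2 -237.4   67. ] [ 668.3 -247.1   48.2]
stand_pin 0.53 [314.1 334.5] [640.9   2.6  67. ] [533.5 -41.7 247.1]
stand_fork 0.96 [137.5 169.6] [ 549.1 -204.1   64. ] [ 548.8 -203.6   65.2]
stand_fork 0.57 [ 88.7 328.7] [ 726.1 -211.3   64. ] [ 741.2 -218.8   46.3]
wrist brass pin 278 [ 450.5 -246.9   66.5] ((450.5871276855469, -248.22640991210938), (11.556681632995605, 12.295184135437012), 12.68848991394043) [61.4 66.5 68.1]
wrist prongs 506 [ 550.2 -210.4   79.4] ((550.3707885742188, -202.8360137939453), (11.682419776916504, 44.60540771484375), 24.358600616455078) [73.5 79.4 81. ]
wrist base 13487 ((500.43963623046875, -225.42681884765625), (180.36582946777344, 75.36968231201172), 24.386743545532227) 11.9317238373676
top brass pin 24 [ 449.9 -246.9   67.4] ((449.6532287597656, -246.96542358398438), (10.223950386047363, 9.851956367492676), 20.633747100830078) [60.4 67.4 69.7]
top prongs 60 [ 548.2 -200.5   79.9] ((548.8853149414062, -201.14520263671875), (12.594802856445312, 44.06867599487305), 23.801958084106445) [74.6 79.9 84.2]
top base 2040 ((509.77789306640625, -223.85777282714844), (145.1820068359375, 218.39395141601562), 89.71935272216797) 12.096978406687981
```

View pics/w2.png

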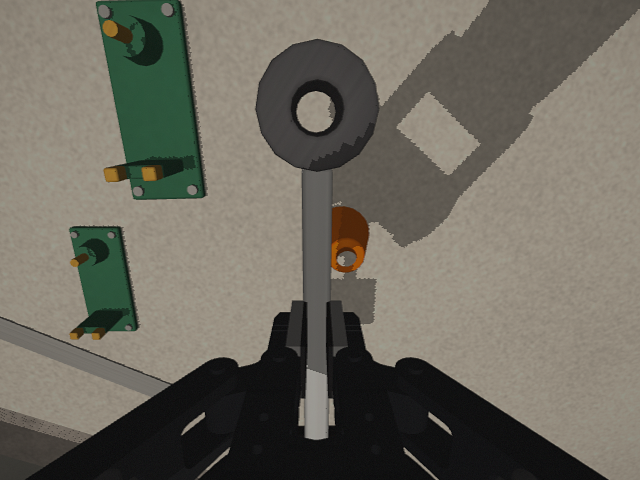

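The stand measures 180.4 x 75.4 mm with its yaw at 0.4256, so it is the right size. Its pin is at (450.4,-248.1).

Request:
{"name": "send_rows", "arguments": {
  "targets": [
    {"offset": [0, -1.5, 0], "spin": 0.01},
    {"offset": [0.1, -4.5, 0], "spin": 0.02},
    {"offset": [0.1, -7.5, 0], "spin": 0.027},
    {"offset": [0.17, -10.5, 0], "spin": 0.027},
    {"offset": [0.17, -13.5, 0], "spin": 0.027},
    {"offset": [0.17, -15.8, 0], "spin": 0.027},
    {"offset": [0.17, -16.9, 0], "spin": 0.027},
    {"offset": [0.17, -16.95, 0], "spin": 0.027}
  ]
}}

```text
time_s: 7.02
eef_pos: [530.6, -214.2, 218.1]
ee_rot: [-0.0, -0.211, 0.978, -0.0]
force: [-0.3, 0.0, -6.5]
grip_width: 0.094
grip_force: 89.0
```

Request:
{"name": "send_rows", "arguments": {
  "targets": [
    {"offset": [0, 0, -1], "spin": 0},
    {"offset": [0, 0, -2.5], "spin": 0},
    {"offset": [0, 0, -4], "spin": 0},
    {"offset": [0, 0, -5.5], "spin": 0},
    {"offset": [0, 0, -6.8], "spin": 0},
    {"offset": [0, 0, -7.5], "spin": 0},
    {"offset": [0, 0, -7.7], "spin": 0},
    {"offset": [0, 0, -7.7], "spin": 0}
  ]
}}

```text
time_s: 7.68
eef_pos: [530.9, -211.4, 141.2]
ee_rot: [-0.0, -0.212, 0.977, 0.0]
force: [-0.2, 0.2, -7.4]
grip_width: 0.094
grip_force: 89.0
```

Request:
{"name": "send_rows", "arguments": {
  "targets": [
    {"offset": [0, 0, 0], "spin": 0},
    {"offset": [0, 0, 0], "spin": 0},
    {"offset": [0, 0, 0], "spin": 0},
    {"offset": [0, 0, 0], "spin": 0}
  ]
}}

```text
time_s: 8.02
eef_pos: [531.0, -212.3, 142.0]
ee_rot: [0.0, -0.212, 0.977, -0.0]
force: [-0.8, 0.5, -7.1]
grip_width: 0.094
grip_force: 89.0
```

```bash
python3 chk.py; python3 -c "
from h import *
cap('side','side2.png');s=ctrl.sense();print(s['eef_pos'],s['dq'])"
python3 -c "
import cv2
a=cv2.imread('pics/chk.png')[0:480,150:490];b=cv2.resize(cv2.imread('pics/side2.png')[180:400,230:430],(436,480))
cv2.imwrite('pics/f.png',cv2.hconcat([a,b]))"
```

```text
8.0167 tcp [ 531.03 -212.26  141.98] F [-0.75  0.53 -7.1 ] M [-0.05 -0.04 -0.02] 0.09366011623785929 88.97838642820716 yaw 0.4272046429544746
hub axis 88.72558876461645 behind grip; bar slope -0.00018741172985538082 top z at grip 169.6214428393388 yaw off -0.001857142427224813 lat -0.6535321006083582 hub top z 172.73691389637196 3143
hub xy [ 450.48 -249.47] hub end min/max lat -22.112328952584974 21.42551924345965
[ 530.90823486 -212.25779763  141.71746618] [ 2.51663988e-04  3.64016114e-03  1.29392081e-03  3.87280153e-04
 -2.17273510e-05 -5.11571592e-04]
```

View pics/f.png

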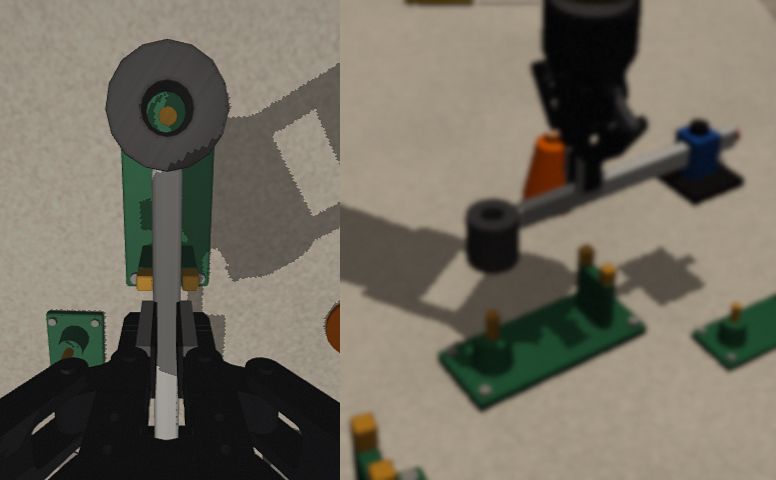

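The lever is level and sits 60.7 mm above the pin. The pin shows through the hub and the bar lies between the prongs. The hub is about 1.3 mm off in y, so I'll make a small nudge.

Request:
{"name": "send_rows", "arguments": {
  "targets": [
    {"offset": [0, 0.06, -0.03], "spin": 0},
    {"offset": [0, 0.12, -0.06], "spin": 0},
    {"offset": [0, 0.12, -0.06], "spin": 0},
    {"offset": [0, 0.12, -0.06], "spin": 0},
    {"offset": [0, 0.12, -0.06], "spin": 0},
    {"offset": [0, 0.12, -0.06], "spin": 0},
    {"offset": [0, 0.12, -0.06], "spin": 0}
  ]
}}

```text
time_s: 8.7
eef_pos: [530.8, -211.0, 140.9]
ee_rot: [0.0, -0.212, 0.977, 0.0]
force: [0.1, -0.2, -7.1]
grip_width: 0.096
grip_force: 89.0
```

```bash
python3 chk.py; python3 -c "
from rig import ctrl
print(ctrl.finish_job())"
```

```text
8.7 tcp [ 530.85 -211.01  140.9 ] F [ 0.09 -0.17 -7.06] M [ 0.02  0.01 -0.01] 0.09591690841106454 88.98781565017998 yaw 0.42716988910629294
hub axis 88.6863336017935 behind grip; bar slope -0.0009693080681681994 top z at grip 168.5580084408532 yaw off -0.0021451613120636623 lat -0.6801951108502401 hub top z 171.69361080418363 3141
hub xy [ 450.33 -248.2 ] hub end min/max lat -22.029479902007232 21.297327165669046
the job is handed in; nothing more can be done
None
```

The job is handed in at 8.7 s: the lever is held still and level at its balance point, lined up over the correct (middle-sized) stand, its hub within about 1 mm of the pin axis and its underside about 60 mm above the pin.

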